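# Push the loose base out of the cake ring and set it on the plates

## Robot

A 6-joint arm with a two-finger parallel gripper is mounted at the origin on the work surface. World frame = base frame: x ahead of the robot, y to its left, z up, the work surface at z = 0. Lengths are in mm, angles in degrees, forces in N, time in s.
With the tool pointing down it reaches from about 350 to 975 mm from the base axis. Payload 7.1 kg.
Tool frame: the origin (TCP) lies at the very end of the fingers, on their centre line; the grasp point (between the pads) lies ctrl.grip_point_offset behind it (ctrl.grip_point_offset is the distance from the TCP to the grasp point, in mm); z points along the fingers, x is the direction in which the jaws open and shut, and the axes are right-handed (so a half turn about z gives the same grasp; the last joint's range is limited). The gripper opens to 88 mm and grips with 3 to 60 N. Pads are 20 mm wide; open, the fingers measure 115 mm over their backs; the gripper's body (75 mm by 178 mm) begins 61 mm behind the grasp point.
Start: joints at [-65.546, 24.242, 93.386, -0, 62.372, -1.089], TCP at [269.502, -563.891, 222.675] pointing down, gripper open.
Joint ranges: [-172.04, 172.04], [-51.8, 120.97], [4.93, 147.93], [-75.15, 255.16], [6.16, 154.13], [-145.62, 145.62]. Speed limits (degrees/s): [136.94, 136.94, 172.46, 180, 180, 180].

## Interface

Orientations are given as [roll, pitch, yaw] about the fixed x, y, z axes, in that order (R = Rz(yaw) Ry(pitch) Rx(roll)).
In Python, from rig import ctrl gives the robot as it stands.
- The arm moves only by the shell command python3 -m creep 'ROWS' [OPENING]. ROWS is text: rows parted by semicolons, each of 6 numbers parted by spaces: the shift along the world's x, y, z in cm, then the turn, a rotation vector about the world's x, y, z in degrees. In form: tx ty tz ax ay az; .... A call has 1 to 20 rows; each row shifts and turns the commanded pose from where the row before left it; what a row does not reach is not made up. A row lasts 1/10 s, in which the tool goes at most 50 mm and 8.59 degrees, less where a joint would pass 70% of its speed; a pose out of reach is approached as far as the arm can. A call with a gripper value outside its range is refused whole. OPENING is the finger opening in cm, from 0 to 8.78, set as the call begins (- or left out, the last holds). The fingers move at their own pace and stop on an object; the grip force is fixed at half the most. Time passes only in rows, so rows that do not move let the fingers close. It gives the time, the measured TCP pose, the force and the opening at its end, in the units of the state.
- ctrl.get_state(): the state, without advancing time (a new reading comes with each control period).
- ctrl.snapshot(name): name is "side" or "top"; returns a dict with "color" (480x640x3 uint8, red, green, blue), "fx", "fy", "cx", "cy" (pixels), "rvec" (rotation vector, rad) and "tvec" (3), from world to camera coordinates, as OpenCV has them. Camera axes: x right, y down, z forward; pixel columns grow to the right and rows downward; lengths in mm; the calibration is good to about 2 mm. A picture is of the moment at which its call begins. There is no depth.
- ctrl.finish_job(): hands the job in, once; it reports no verdict.
Trained networks look in the newest picture that a camera, given by its name, has taken for a name from the list of things; names that differ only in an ending like _2 or _b are one class to them, and where a whole thing is asked for, a point or a joint stands for the part that bears it (a point fixed in the world has none). Each returns a list of dicts, best first, with "score" (0 to 1); they miss things now and then, are a little off and sometimes report something else, mostly with a low value. They report only what shows in the picture. A call takes as long as a camera call. They do not tell look-alikes from the thing itself.
- ctrl.find_in(thing, camera): "location" ([x, y, z] in mm, in the coordinates of the camera as it stood for that picture, good to about 4 mm: the middle of the surface that is visible of it).
- ctrl.cut_out(thing, camera): "mask" (480x640 bool, what is visible of it).
The state is a dict: "t": time; "joints": joint angles; "dq": joint speeds; "joint_efforts": joint torques, N m; "tool_pos": TCP position; "tcp_rot": TCP orientation; "wrist_force": force on the tool from outside, world axes, zero at the start; "moment": the same for the moment, N m; "finger_gap": finger opening in mm.
Only numpy, scipy, OpenCV 4.12 (cv2) and the standard library are available. Lean on these libraries where they do the work, as an engineer would, in place of code of your own. Each camera call takes 0.05 s, during which the arm holds its last target.

## Task

Press the green lever pad all the way down so that the wooden base is pushed up out of the steel cake ring, then lift the base out and set it down gently, flat in the middle of the blue top plate. Do not drop it, do not shift the plates, and leave the saucer, basin, spoon and paddle alone.

Things in the scene. Friction and masses are not known exactly. Their poses are not given: they have to be found in the camera images.
- stand: fixed stand on the ledge: dark wooden foot board 160 x 260 x 10 mm, carrying a rectangular steel cake ring on four legs. Origin: on the ledge surface, straight below the ring's centre; x along the ring's long side, y across it, z up. Ring: opening 114 x 54 mm, walls 5 mm thick, underside at z = 70 mm, rim at z = 109 mm. The lever comes out below the ring on the -y side. The stand's place and yaw vary between starts
- base: loose wooden block, 110 (x) x 50 (y) x 24 (z) mm, about 0.1 kg (0.07 to 0.14), the loose base of the cake ring. Origin: centre of its underside. It starts lying inside the ring on an inner lip, underside at 75 mm above the ledge, its top 10 mm below the rim with 2 mm play to each wall, so it cannot be gripped yet. With the lever fully down its underside is at about 106 mm, its top 21 mm above the rim, level; it then stays there by itself, its long axis along the stand's x
- lever (a joint): ejector lever under the ring, hinged 60 mm from the ring's centre on the stand's -y side at height 52 mm, axis along the stand's x. 0 at the start (pad high), 0.6 rad at the stop (pad down). It raises a flat platform under the base by 0.06 mm per mrad (36 mm in all; the first 5 mm are free travel). Stiff: it needs about 5 to 9 N pressed down on the pad and stays where it is left
- pad (a point): centre of the top face of the green lever pad, 56 (along stand x) x 44 mm, 8 mm thick; about 160 mm from the ring's centre on the stand's -y side. Starts about 91 mm above the ledge and sinks to about 32 mm at the stop, moving along an arc of 100 mm radius about the hinge; its face tilts from 17 degrees one way to 17 degrees the other
- plate_top: blue melamine plate, loose, lying on a like yellow plate; outer diameter 210 mm, flat well 150 mm across, rim 20 mm above its underside. Origin: centre of its underside, about 6 mm above the ledge; the well's floor is 5 mm above the origin. The plates lie either left or right of the stand; the saucer lies on the other side
- plate_low: yellow melamine plate under the blue one, same shape; origin: centre of its underside, on the ledge
- saucer: white ceramic saucer, diameter 150 mm, 18 mm high, loose bystander; origin: centre of its underside
- basin: red plastic basin, rim diameter 230 mm, 80 mm high, loose bystander beyond the stand; origin: centre of its underside
- spoon: steel serving spoon, 220 mm long, loose bystander lying on the ledge; origin near its middle, x along it
- paddle: wooden stirring paddle, 295 mm long, loose bystander lying on the ledge; origin near its middle, x along it
Mind the look-alikes: they are no part of the job. Several things have the shape of the base; the one meant has the colours described above. Several things have the shape of the plate_top; the one meant has the colours described above.

How it is judged (in metres and radians):
On the way, in this order (a step that is already met when the one before it is completed fails the run):
1. the lever is pressed all the way down and the base stands up out of the ring, level and still in line with it (value of joint lever above 0.54 rad and z of base in the frame of stand above 0.099 m and angle between base's own z axis and vertical below 0.15 rad and horizontal distance between base and stand below 0.01 m), for 0.2 s.
2. the base is lifted clear of the ring in the gripper (z of base in the frame of stand above 0.115 m and contact force between the fingers and base above 0.5 N), for 0.1 s.
At the end, for the whole second after the job is handed in: the base lies at rest and released, right side up and flat (within 4 degrees) on the well of the blue plate, its centre within 25 mm of the plate's centre; the blue plate still lies flat on the yellow one (centres within 12 mm), and the yellow one is within 30 mm of where it began (horizontal distance between base and plate_top below 0.025 m and z of base in the frame of plate_top between 0.002 and 0.01 m and angle between each of base, plate_top's own z axis and vertical below 0.07 rad and horizontal distance between plate_top and plate_low below 0.012 m and distance of plate_low from where it was at the start of the episode below 0.03 m and linear speed of base below 0.02 m/s and contact force between the fingers and base below 0.1 N); the robot touches nothing.
It fails at once if the base is let go more than 20 mm above the plate (horizontal distance between base and plate_top below 0.12 m and z of base in the frame of plate_top above 0.025 m and contact force between the fingers and base below 0.05 N).
It fails at once if the base is pressed hard on the plate (over 40 N) (contact force between base and plate_top above 40 N).
It fails at once if the plates are shifted by more than 30 mm (distance of any of plate_top, plate_low from where it was at the start of the episode above 0.03 m).
It fails at once if the saucer, basin, spoon or paddle is moved by more than 20 mm (distance of any of saucer, basin, spoon, paddle from where it was at the start of the episode above 0.02 m).
It also fails if it takes over 61 s, if anything falls off the work surface, if the arm or the gripper's body presses on something with over 40 N, if the wrist force passes 120 N, or if a joint passes its speed limit or range.

## Working session

There is one attempt and no reset: what is moved stays moved. The work goes in short steps, Python scripts to look and compute and a shell command to move; the robot and the scene stay as the last step left them, time stands still between calls to the robot, and variables do not carry over. Pictures are saved under pics/ and viewed, and the job is handed in when it is done.

```bash
ls; mkdir -p pics; cat > h.py <<'E'
import numpy as np, cv2
from rig import ctrl
def cam(s):
    K=np.array([[s['fx'],0,s['cx']],[0,s['fy'],s['cy']],[0,0,1.]])
    R=cv2.Rodrigues(np.array(s['rvec'],float))[0]; t=np.array(s['tvec'],float).ravel()
    return K,R,t
def c2w(s,p):
    K,R,t=cam(s); return R.T@(np.array(p,float)-t)
def pix2w(s,uv,z):
    K,R,t=cam(s); d=R.T@np.linalg.inv(K)@np.array([uv[0],uv[1],1.]); c=-R.T@t
    return c+d*(z-c[2])/d[2]
def w2pix(s,p):
    K,R,t=cam(s); q=K@(R@np.array(p,float)+t); return q[:2]/q[2]
def save(s,n): cv2.imwrite('pics/'+n,cv2.cvtColor(s['color'],cv2.COLOR_RGB2BGR))
E
python3 - <<'E'
from h import *
for n in ['top','side']:
    s=ctrl.snapshot(n); save(s,n+'0.png')
    for th in ['stand','base','lever','pad','plate_top','plate_low','saucer','basin','spoon','paddle']:
        try:
            for r in ctrl.find_in(th,n)[:4]: print(n,th,round(r['score'],2),c2w(s,r['location']).round(1), w2pix(s,c2w(s,r['location'])).round())
        except Exception as e: print(th,e)
print(ctrl.get_state(), ctrl.grip_point_offset)
E
```

```text
pics
top stand 0.59 [542.4 -26.1  10.8] [368. 263.]
top base 0.97 [555.4  55.7  99.1] [340. 254.]
top base 0.86 [378.3  57.5  24.5] [339. 323.]
top base 0.58 [ 368.2 -103.4   22. ] [399. 326.]
top lever 0.89 [553.5 -78.9  83. ] [390. 255.]
top lever 0.5 [ 519.1 -366.2    2.8] [489. 271.]
top pad 0.92 [553.3 -76.8  83.8] [389. 255.]
top plate_top 0.82 [578.9 591.4   4.1] [150. 253.]
top plate_top 0.78 [507.  312.3   9.3] [247. 277.]
top plate_low 0.63 [540.3 -23.4  10.5] [367. 264.]
top saucer 0.72 [ 519.1 -364.4    3.3] [489. 271.]
top basin 0.97 [808.7  -2.1  30.6] [357. 171.]
top basin 0.73 [511.8 311.2  11.9] [247. 275.]
top spoon 0.58 [695.1 338.3  17.6] [239. 211.]
top spoon 0.35 [ 517.8 -363.5    6.4] [489. 271.]
top paddle 0.78 [ 668.2 -306.    11.2] [465. 219.]
side stand 0.83 [536.4  44.2  11.6] [375. 267.]
side stand 0.58 [439.4 382.6  19. ] [302. 372.]
side base 0.78 [558.4  55.6  96.3] [365. 237.]
side base 0.77 [375.8  71.6  23.1] [425. 301.]
side base 0.68 [370.  -90.7  24.6] [467. 266.]
side lever 0.92 [551.  -78.7  81. ] [403. 219.]
side pad 0.85 [552.9 -77.5  84.4] [
[... 448 characters left out ...]
9. ] [374. 268.]
{'t': 1.1, 'joints': array([-6.55466369e+01,  2.42407136e+01,  9.33856910e+01, -6.46296467e-04,
        6.23715433e+01, -1.08832523e+00]), 'dq': array([-0.11447867,  0.12805956, -0.01128505, -0.09048551,  0.0589786 ,
        0.05742728]), 'joint_efforts': array([-9.46611885e-05, -5.44599617e+01, -2.74047357e+01,  6.43139100e-02,
        1.68646075e-02, -2.03445597e-05]), 'tool_pos': array([ 269.50161437, -563.90541455,  222.69220291]), 'tcp_rot': array([ 1.79999389e+02, -2.04084394e-03, -6.44580120e+01]), 'wrist_force': array([-0.55115221, -0.74714144,  0.16400396]), 'moment': array([-0.005685  , -0.00784725,  0.03659447]), 'finger_gap': 87.88598594472514} 18.700000000000003
```

View pics/top0.png

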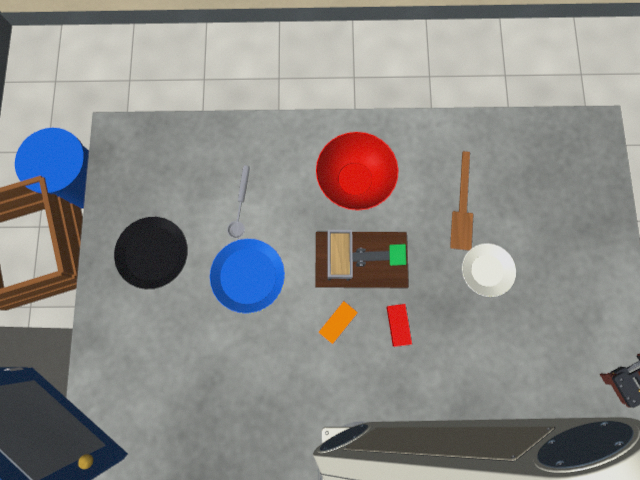

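View pics/side0.png

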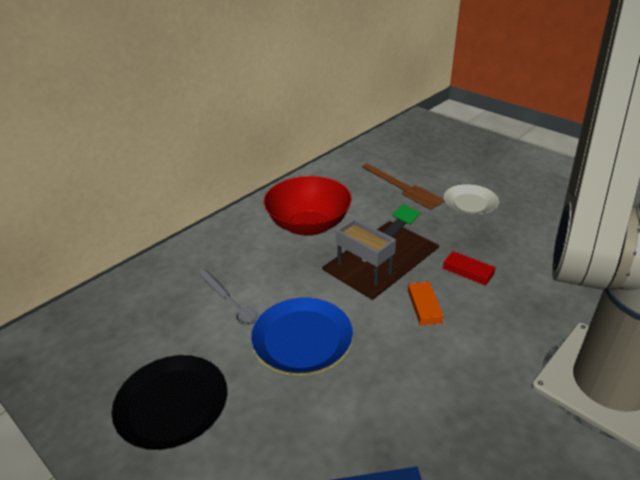

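```bash
python3 - <<'E'
import cv2
a=cv2.imread('pics/top0.png')[210:340,300:440]; cv2.imwrite('pics/crop0.png',cv2.resize(a,None,fx=4.5,fy=4.5,interpolation=cv2.INTER_CUBIC))
b=cv2.imread('pics/side0.png')[195:305,320:440]; cv2.imwrite('pics/crop1.png',cv2.resize(b,None,fx=5,fy=5,interpolation=cv2.INTER_CUBIC))
E
```

```text
(no output)
```

View pics/crop0.png

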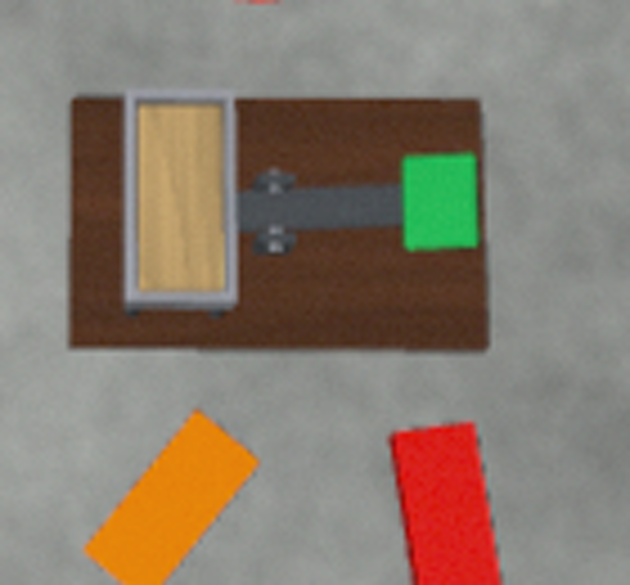

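View pics/crop1.png

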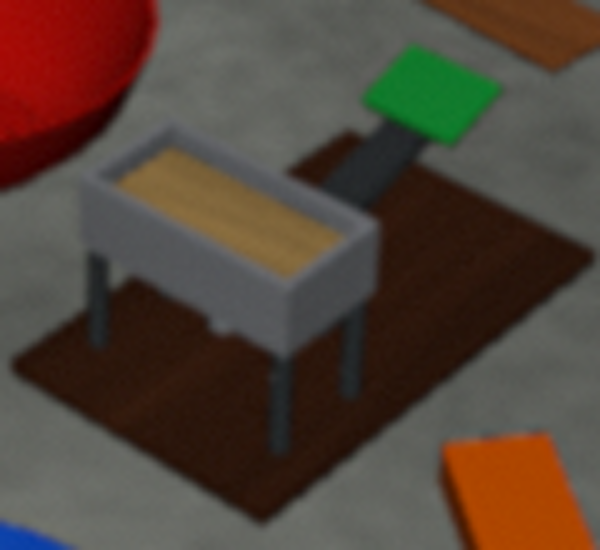

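```bash
python3 - <<'E'
from h import *
s=ctrl.snapshot('top')
c=s['color'].astype(int)
K,R,t=cam(s); print('cam pos',(-R.T@t).round())
def rect(mask,z,name):
    m=mask.astype(np.uint8); cs=max(cv2.findContours(m,0,1)[0],key=cv2.contourArea)
    w=np.array([pix2w(s,p[0],z)[:2] for p in cs],np.float32); print(name,m.sum(),cv2.minAreaRect(w))
rs=ctrl.cut_out('base','top')
for r in rs[:3]:
    m=r['mask']; rect(m,99 if m[254,340] else 24,'base')
hsv=cv2.cvtColor(s['color'],cv2.COLOR_RGB2HSV)
g=cv2.inRange(hsv,(50,120,60),(75,255,255))>0; rect(g,91,'pad')
rs=ctrl.cut_out('stand','top'); 
for r in rs[:1]:
    save_=r['mask']; rect(r['mask'],10,'stand')
# board corners, crop px
for p in [(70,98),(480,98),(70,347),(488,349)]:
    print('board',pix2w(s,(300+(p[0]+.5)/4.5-.5,210+(p[1]+.5)/4.5-.5),10).round(1))
for p in [(125,91),(236,92),(125,303),(236,303)]:
    print('ring',pix2w(s,(300+(p[0]+.5)/4.5-.5,210+(p[1]+.5)/4.5-.5),109).round(1))
b=cv2.inRange(hsv,(105,120,40),(125,255,255)); b[:, :200]=0;b[:,300:]=0; b[:200]=0
cs=max(cv2.findContours(b,0,1)[0],key=cv2.contourArea)
w=np.array([pix2w(s,p[0],26)[:2] for p in cs],np.float32); print('plate',cv2.fitEllipse(w),cv2.minEnclosingCircle(w))
s2=ctrl.snapshot('side')
hsv=cv2.cvtColor(s2['color'],cv2.COLOR_RGB2HSV)
b=cv2.inRange(hsv,(105,120,40),(125,255,255)); b[440:]=0
cs=max(cv2.findContours(b,0,1)[0],key=cv2.contourArea)
w=np.array([pix2w(s2,p[0],26)[:2] for p in cs],np.float32); print('plate side',cv2.fitEllipse(w),cv2.minEnclosingCircle(w))
for p in [(12,367),(262,522),(593,257)]:
    print('board side',pix2w(s2,(320+(p[0]+.5)/5-.5,195+(p[1]+.5)/5-.5),10).round(1))
for p in [(80,180),(292,290),(378,228),(174,124)]:
    print('ring side',pix2w(s2,(320+(p[0]+.5)/5-.5,195+(p[1]+.5)/5-.5),109).round(1))
E
```

```text
cam pos [ 348.  114. 1325.]
base 779 ((380.7719421386719, 60.068275451660156), (52.63227462768555, 111.9344482421875), 48.88895797729492)
base 852 ((554.7947387695312, 54.798011779785156), (52.93449783325195, 112.13202667236328), 89.18846130371094)
base 784 ((369.1808166503906, -104.82599639892578), (107.713623046875, 53.95474624633789), 6.683748245239258)
pad 355 ((553.12109375, -96.3979263305664), (44.81242752075195, 56.20272445678711), 89.51339721679688)
stand 4405 ((556.974365234375, -9.700088500976562), (256.4675598144531, 162.34706115722656), 89.55289459228516)
board [635.2 120.2  10. ]
board [ 632.7 -138.6   10. ]
board [477.6 121.5  10. ]
board [ 474.3 -136.2   10. ]
ring [617.5  87.5 109. ]
ring [616.3  22.6 109. ]
ring [492.9  89.1 109. ]
ring [492.3  25.5 109. ]
plate ((510.04620361328125, 310.74713134765625), (204.45867919921875, 204.9046173095703), 14.341087341308594) ((509.8603820800781, 310.7379150390625), 103.80967712402344)
plate side ((509.531494140625, 314.5665283203125), (203.42835998535156, 204.7007293701172), 143.2615966796875) ((509.6489562988281, 314.5246887207031), 103.70709228515625)
board side [629.6 127.3  10. ]
board side [473.9 130.7  10. ]
board side [ 471.6 -125.1   10. ]
ring side [615.   93.7 109. ]
ring side [492.4  92.3 109. ]
ring side [491.4  32.7 109. ]
ring side [611.5  32.  109. ]
```

Candidates for the base are the wooden block in the steel ring (340,254), the orange block (339,323) and the red block (399,326). The wooden one fits the description, and the crop confirms it. Candidates for the plate are the blue plate with a yellow edge beneath it (247,276), the black plate (150,253) and a blue thing on the floor (52,160). I choose the blue plate over yellow. The ring is at about (554,58), the pad at about (553,-98), and the yaw is about -0.6°. The side camera's y reads a few mm higher than the top camera's.

```bash
python3 -m creep '2 3.3 -0.7 0 0 -1.8; 2 3.3 -0.7 0 0 -1.8; 2 3.3 -0.7 0 0 -1.8; 2 3.3 -0.7 0 0 -1.8; 2 3.3 -0.7 0 0 -1.8; 2 3.3 -0.7 0 0 -1.8; 2 3.3 -0.7 0 0 -1.8; 2 3.3 -0.7 0 0 -1.8; 2 3.3 -0.7 0 0 -1.8; 2 3.3 -0.7 0 0 -1.8; 2 3.3 -0.7 0 0 -1.8; 2 3.3 -0.7 0 0 -1.9; 2 3.3 -0.7 0 0 -2; 2.3 3.3 -0.7 0 0 -2.2; 0 0 0 0 0 0; 0 0 0 0 0 0' 0
python3 - <<'E'
from h import *
s=ctrl.snapshot('side'); save(s,'side1.png')
st=ctrl.get_state(); print(st['tool_pos'],w2pix(s,st['tool_pos']))
a=cv2.imread('pics/side1.png')[120:300,300:500]; cv2.imwrite('pics/crop2.png',cv2.resize(a,None,fx=3,fy=3))
E
```

```text
t: 2.9
tool_pos: [552.5, -101.2, 124.4]
tcp_rot: [180.0, -0.0, -90.2]
wrist_force: [0.9, 0.3, 0.1]
finger_gap: 0.5
[ 552.16246733 -102.02124568  124.58361061] [409.54472323 199.30105434]
```

View pics/crop2.png

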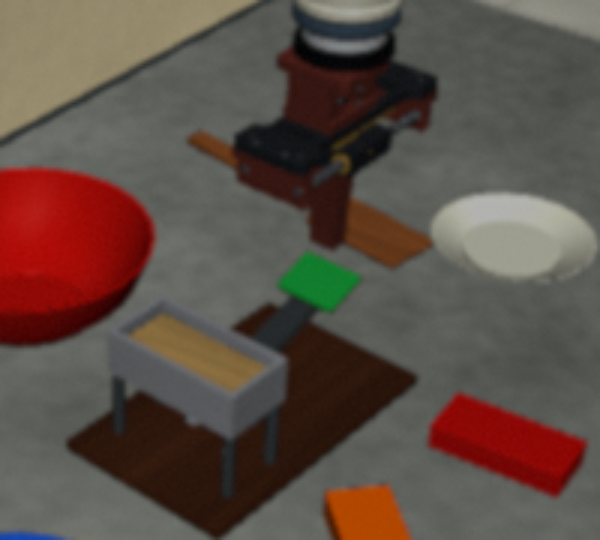

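The fingers are closed and directly above the green pad (crop 320,245, pad at 320,280). Now I press down.

```bash
python3 -m creep '0 0 -1 0 0 0; 0 0 -1 0 0 0; 0 0 -0.6 0 0 0; 0 0 -0.4 0 0 0; 0 0 -0.4 0 0 0; 0 0 -0.4 0 0 0; 0 0 -0.4 0 0 0; 0 0 -0.4 0 0 0; 0 0 0 0 0 0'
python3 -m creep '0 0 -0.4 0 0 0; 0 0 -0.4 0 0 0; 0 0 -0.4 0 0 0; 0 0 -0.4 0 0 0; 0 0 -0.4 0 0 0; 0 0 0 0 0 0'
```

```text
t: 3.85
tool_pos: [553.0, -102.2, 78.7]
tcp_rot: [-179.9, -0.0, -90.4]
wrist_force: [-0.1, 0.8, 1.0]
finger_gap: 0.6
t: 4.45
tool_pos: [553.1, -102.2, 58.7]
tcp_rot: [-179.9, -0.0, -90.4]
wrist_force: [1.2, -1.4, 1.9]
finger_gap: 0.3
```

```bash
python3 - <<'E'
from h import *
s=ctrl.snapshot('side'); save(s,'side2.png')
print(ctrl.get_state()['wrist_force'])
a=cv2.imread('pics/side2.png')[120:300,300:500]; cv2.imwrite('pics/crop3.png',cv2.resize(a,None,fx=3,fy=3))
E
```

```text
[-0.27347883 -1.00269336  1.01266219]
```

View pics/crop3.png

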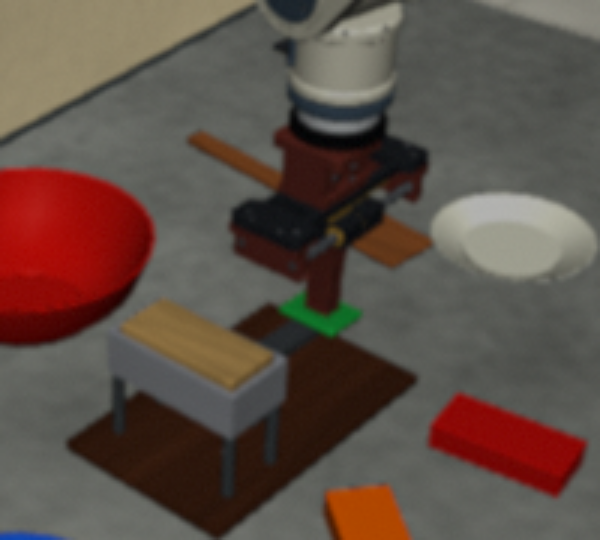

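The lever is about halfway down and the base is flush with the rim, so it works. I'll continue.

```bash
python3 -m creep '0 0 -0.4 0 0 0; 0 0 -0.4 0 0 0; 0 0 -0.4 0 0 0; 0 0 -0.4 0 0 0; 0 0 -0.3 0 0 0; 0 0 0 0 0 0'
python3 -m creep '0 0 -0.2 0 0 0; 0 0 -0.1 0 0 0; 0 0 0 0 0 0'
```

```text
t: 5.1
tool_pos: [552.7, -101.5, 39.6]
tcp_rot: [-180.0, 0.0, -90.4]
wrist_force: [1.3, -0.2, 1.3]
finger_gap: 0.6
t: 5.4
tool_pos: [552.6, -101.5, 36.7]
tcp_rot: [-180.0, 0.0, -90.4]
wrist_force: [1.4, 1.9, 3.2]
finger_gap: 0.7
```

```bash
python3 -m creep '0 0 -0.1 0 0 0; 0 0 0 0 0 0'; python3 -m creep '0 0 -0.1 0 0 0; 0 0 0 0 0 0';python3 -m creep '0 0 -0.1 0 0 0; 0 0 0 0 0 0'
python3 - <<'E'
from h import *
s=ctrl.snapshot('side'); save(s,'side3.png')
print(ctrl.get_state()['wrist_force'],ctrl.get_state()['joint_efforts'])
a=cv2.imread('pics/side3.png')[120:300,300:500]; cv2.imwrite('pics/crop4.png',cv2.resize(a,None,fx=3,fy=3))
E
```

```text
t: 5.6
tool_pos: [552.6, -101.6, 35.7]
tcp_rot: [-180.0, 0.0, -90.4]
wrist_force: [0.0, 1.1, 3.9]
finger_gap: 0.7
t: 5.8
tool_pos: [552.6, -101.7, 34.8]
tcp_rot: [-180.0, 0.0, -90.4]
wrist_force: [0.9, 2.3, 3.3]
finger_gap: 0.5
t: 6.0
tool_pos: [552.6, -101.7, 33.8]
tcp_rot: [-180.0, 0.0, -90.4]
wrist_force: [0.7, 2.0, 5.4]
finger_gap: 0.3
[-0.36621723  1.39872456  6.12368609] [-1.21031217e+00 -5.13712049e+01 -1.53553820e+01 -4.16289149e-01
 -8.90814909e-02 -1.96187917e-03]
```

View pics/crop4.png

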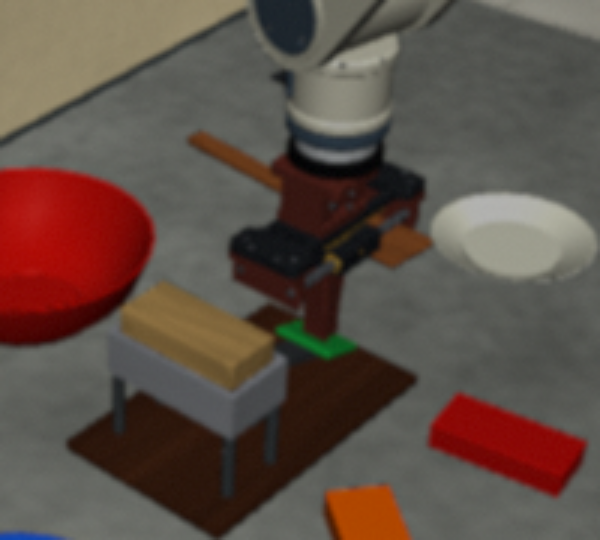

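```bash
for i in 1; do python3 -m creep '0 0 -0.1 0 0 0; 0 0 0 0 0 0'; done; python3 -m creep '0 0 -0.1 0 0 0; 0 0 0 0 0 0'
```

```text
t: 6.25
tool_pos: [552.7, -101.7, 33.6]
tcp_rot: [-180.0, 0.0, -90.4]
wrist_force: [-2.2, 2.7, 14.4]
finger_gap: 0.4
t: 6.45
tool_pos: [552.8, -101.7, 33.4]
tcp_rot: [-180.0, 0.0, -90.4]
wrist_force: [-4.6, 3.6, 23.4]
finger_gap: 0.3
```

The force rose sharply, so the lever is at its stop. I'll raise the gripper and open it, then measure the raised base.

```bash
python3 -m creep '0 0 0.3 0 0 0; 0 0 1 0 0 0; 0 0 3 0 0 0; 0 0 4 0 0 0; 0 0 4 0 0 0; 0 0 4 0 0 0; 0 0 3 0 0 0; 0 0 0 0 0 0' 8.7
python3 - <<'E'
from h import *
for n in ['top','side']:
    s=ctrl.snapshot(n); save(s,n+'4.png')
    for r in ctrl.find_in('base',n)[:4]:print(n,round(r['score'],2),c2w(s,r['location']).round(1))
    for r in ctrl.cut_out('base',n)[:3]:
        m=r['mask'].astype(np.uint8); cs=max(cv2.findContours(m,0,1)[0],key=cv2.contourArea)
        w=np.array([pix2w(s,p[0],130)[:2] for p in cs],np.float32); print(m.sum(),cv2.minAreaRect(w))
a=cv2.imread('pics/side4.png')[200:300,320:420]; b=cv2.imread('pics/top4.png')[200:300,300:400]
cv2.imwrite('pics/crop5.png',cv2.resize(np.hstack([a,b]),None,fx=4,fy=4,interpolation=cv2.INTER_CUBIC))
E
```

```text
t: 7.25
tool_pos: [554.7, -102.4, 229.3]
tcp_rot: [-179.6, -0.1, -90.4]
wrist_force: [0.2, -0.0, 0.5]
finger_gap: 60.9
top 0.91 [553.   58.2 131.7]
top 0.78 [374.6  57.2  21.3]
top 0.58 [378.  -98.3  23.8]
828 ((554.7755126953125, 55.046630859375), (48.80732345581055, 109.47687530517578), 89.16459655761719)
562 ((368.0435791015625, -84.10957336425781), (99.33811950683594, 44.75663757324219), 4.229857921600342)
756 ((377.1956787109375, 64.72770690917969), (45.68849563598633, 101.10223388671875), 50.34750747680664)
side 0.92 [374.9  73.5  24.7]
side 0.92 [368.3 -86.1  21.4]
side 0.71 [547.5  70.6 127.8]
1031 ((317.1705322265625, 172.38885498046875), (50.344215393066406, 110.03924560546875), 50.37152099609375)
983 ((310.9154357910156, 29.131378173828125), (101.22576904296875, 65.5855941772461), 9.30046272277832)
1032 ((546.9866333007812, 72.27609252929688), (73.47604370117188, 126.62532806396484), 88.57334899902344)
```

View pics/crop5.png

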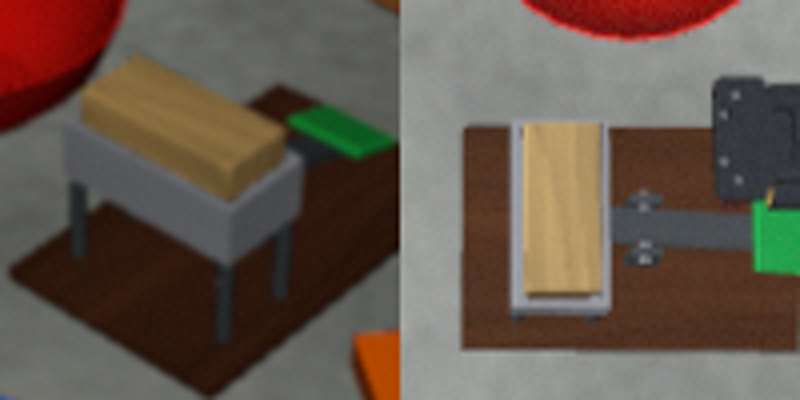

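```bash
python3 - <<'E'
from h import *
s=ctrl.snapshot('side')
for p in [(82,98),(137,54),(288,127),(235,171)]:
    print(pix2w(s,(320+(p[0]+.5)/4-.5,200+(p[1]+.5)/4-.5),130).round(1))
print(ctrl.get_state()['tool_pos'],ctrl.get_state()['finger_gap'])
E
python3 -m creep '0 3 0 0 0 0; 0 3 0 0 0 0; 0 4 0 0 0 0; 0 3 -1 0 0 0; 0 3 -2 0 0 0; 0 0 -2 0 0 0; 0 0 0 0 0 0; 0 0 0 0 0 0' 8.78
```

```text
[604.6  89.7 130. ]
[609.6  36.3 130. ]
[501.  35. 130.]
[498.   85.2 130. ]
[ 551.64732443 -101.7234873   223.14322488] 86.44973641776726
t: 8.4
tool_pos: [552.1, 57.9, 174.1]
tcp_rot: [179.9, -0.0, -90.4]
wrist_force: [-0.8, -0.5, 0.9]
finger_gap: 87.8
```

```bash
python3 -m creep '0.2 0 -1.5 0 0 0; 0 0 -1.5 0 0 0; 0 0 -1.2 0 0 0; 0 0 -1 0 0 0; 0 0 -0.6 0 0 0; 0 0 0 0 0 0; 0 0 0 0 0 0' 8.78
python3 - <<'E'
from h import *
print(ctrl.get_state()['tool_pos'])
s=ctrl.snapshot('side'); save(s,'side5.png')
a=cv2.imread('pics/side5.png')[170:290,320:440]; cv2.imwrite('pics/crop6.png',cv2.resize(a,None,fx=5,fy=5,interpolation=cv2.INTER_CUBIC))
E
```

```text
t: 9.1
tool_pos: [554.7, 58.1, 116.8]
tcp_rot: [-180.0, 0.0, -90.4]
wrist_force: [-0.4, 0.2, -0.2]
finger_gap: 87.7
[554.72287024  58.0820513  116.83680206]
```

View pics/crop6.png

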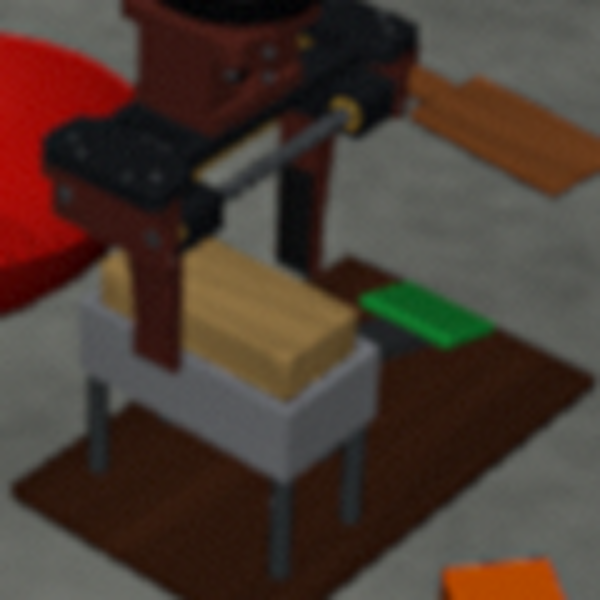

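```bash
python3 -m creep '0 0 -0.4 0 0 0; 0 0 0 0 0 0; 0 0 0 0 0 0'
python3 -m creep '0 0 0 0 0 0; 0 0 0 0 0 0; 0 0 0 0 0 0; 0 0 0 0 0 0; 0 0 0 0 0 0; 0 0 0 0 0 0; 0 0 0 0 0 0; 0 0 0 0 0 0' 4.4
```

```text
t: 9.45
tool_pos: [554.5, 58.1, 112.7]
tcp_rot: [-180.0, -0.0, -90.4]
wrist_force: [0.2, -0.5, -0.5]
finger_gap: 87.6
t: 10.25
tool_pos: [554.5, 58.1, 112.7]
tcp_rot: [-180.0, -0.0, -90.4]
wrist_force: [0.9, -0.6, 0.7]
finger_gap: 50.2
```

```bash
python3 -m creep '0 0 0.3 0 0 0; 0 0 0.5 0 0 0; 0 0 0.7 0 0 0; 0 0 1 0 0 0; 0 0 1 0 0 0; 0 0 1 0 0 0; 0 0 1 0 0 0; 0 0 0.5 0 0 0; 0 0 0 0 0 0; 0 0 0 0 0 0'
python3 - <<'E'
from h import *
print(ctrl.get_state()['wrist_force'])
s=ctrl.snapshot('side'); save(s,'side6.png')
a=cv2.imread('pics/side6.png')[150:290,310:450]; cv2.imwrite('pics/crop7.png',cv2.resize(a,None,fx=4,fy=4,interpolation=cv2.INTER_CUBIC))
E
```

```text
t: 11.25
tool_pos: [554.4, 58.1, 172.6]
tcp_rot: [180.0, 0.0, -90.4]
wrist_force: [0.7, -0.3, -2.0]
finger_gap: 49.6
[ 0.68027658 -0.27947195 -1.95032293]
```

View pics/crop7.png

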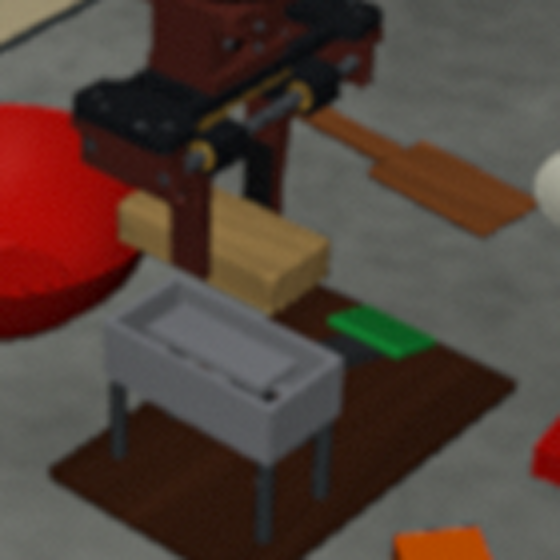

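```bash
python3 -m creep '-0.2 1 0 0 0 0; -0.4 2.2 0 0 0 0; -0.4 2.5 0 0 0 0; -0.4 2.5 0 0 0 0; -0.4 2.5 0 0 0 0; -0.4 2.5 0 0 0 0; -0.5 2.5 0 0 0 0; -0.5 2.5 0 0 0 0; -0.5 2.5 -1 0 0 0; -0.4 2.2 -2 0 0 0; -0.3 1.5 -2 0 0 0; 0 1 -2 0 0 0; 0 0 -1.5 0 0 0; 0 0 0 0 0 0; 0 0 0 0 0 0'
python3 - <<'E'
from h import *
st=ctrl.get_state(); z=st['tool_pos'][2]-6.7; print(st['tool_pos'],st['wrist_force'])
for n in ['top','side']:
    s=ctrl.snapshot(n); save(s,n+'7.png')
    for r in ctrl.find_in('base',n)[:4]:print(n,round(r['score'],2),c2w(s,r['location']).round(1))
    hsv=cv2.cvtColor(s['color'],cv2.COLOR_RGB2HSV)
    b=cv2.inRange(hsv,(105,120,40),(125,255,255)); b[:, :200]=0;b[:,400:]=0; b[:200]=0;b[440:]=0
    cs=max(cv2.findContours(b,0,1)[0],key=cv2.contourArea)
    h=cv2.convexHull(cs)
    w=np.array([pix2w(s,p[0],26)[:2] for p in h],np.float32); print('plate',cv2.minEnclosingCircle(w))
a=cv2.imread('pics/side7.png')[220:400,220:400]; b=cv2.imread('pics/top7.png')[200:380,160:340]
cv2.imwrite('pics/crop8.png',cv2.resize(np.hstack([a,b]),None,fx=2.2,fy=2.2,interpolation=cv2.INTER_CUBIC))
E
```

```text
t: 12.8
tool_pos: [510.3, 311.7, 87.5]
tcp_rot: [180.0, -0.0, -90.4]
wrist_force: [0.3, -0.3, -0.7]
finger_gap: 50.0
[510.31849973 311.68356202  87.51344496] [ 0.32523487 -0.26738826 -0.74023082]
top 0.62 [ 366.7 -104.5   24. ]
top 0.59 [380.3  56.5  23.7]
plate ((528.7896728515625, 269.02618408203125), 92.0152359008789)
side 0.8 [375.9  72.8  22.3]
side 0.64 [369.1 -86.9  21.4]
side 0.63 [478.1 317.  103.8]
side 0.49 [437.8 384.4  19.2]
plate ((509.920654296875, 314.2523193359375), 103.68909454345703)
```

View pics/crop8.png

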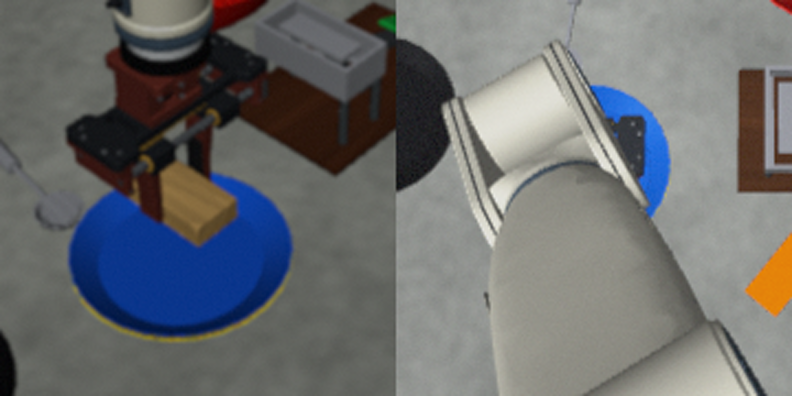

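The block is held level above the plate's centre, with the gripper at (510,312). I'll lower it and watch the force.

```bash
python3 -m creep '0 0 -1 0 0 0; 0 0 -1 0 0 0; 0 0 -1 0 0 0; 0 0 -1 0 0 0; 0 0 -0.8 0 0 0; 0 0 -0.6 0 0 0; 0 0 -0.4 0 0 0; 0 0 -0.3 0 0 0; 0 0 0 0 0 0; 0 0 0 0 0 0'
python3 -m creep '0 0 -0.2 0 0 0; 0 0 -0.2 0 0 0; 0 0 0 0 0 0; 0 0 0 0 0 0'
```

```text
t: 14.0
tool_pos: [510.7, 312.2, 26.9]
tcp_rot: [-180.0, 0.0, -90.4]
wrist_force: [-0.1, 0.2, -0.9]
finger_gap: 49.6
t: 14.4
tool_pos: [510.5, 312.1, 22.7]
tcp_rot: [180.0, -0.0, -90.4]
wrist_force: [0.4, 0.1, -0.4]
finger_gap: 49.6
```

```bash
python3 -m creep '0 0 -0.2 0 0 0; 0 0 -0.1 0 0 0; 0 0 0 0 0 0; 0 0 0 0 0 0'; python3 -m creep '0 0 -0.1 0 0 0; 0 0 0 0 0 0';  python3 -m creep '0 0 -0.1 0 0 0; 0 0 0 0 0 0'
```

```text
t: 14.8
tool_pos: [510.5, 312.1, 19.6]
tcp_rot: [180.0, -0.0, -90.4]
wrist_force: [-0.0, 0.2, -1.1]
finger_gap: 49.8
t: 15.0
tool_pos: [510.5, 312.1, 18.6]
tcp_rot: [180.0, -0.0, -90.4]
wrist_force: [-0.4, 0.6, -0.9]
finger_gap: 49.8
t: 15.2
tool_pos: [510.4, 312.1, 17.6]
tcp_rot: [180.0, -0.0, -90.4]
wrist_force: [0.8, -0.4, -1.4]
finger_gap: 49.5
```

```bash
python3 -m creep '0 0 -0.05 0 0 0; 0 0 0 0 0 0'; python3 -m creep '0 0 -0.05 0 0 0; 0 0 0 0 0 0'
python3 - <<'E'
from h import *
print(ctrl.get_state()['wrist_force'])
s=ctrl.snapshot('side'); save(s,'side8.png')
a=cv2.imread('pics/side8.png')[260:400,230:370]; cv2.imwrite('pics/crop9.png',cv2.resize(a,None,fx=4,fy=4,interpolation=cv2.INTER_CUBIC))
E
```

```text
t: 15.4
tool_pos: [510.5, 312.1, 17.1]
tcp_rot: [-180.0, 0.0, -90.4]
wrist_force: [-0.5, -0.5, -1.6]
finger_gap: 50.0
t: 15.6
tool_pos: [510.6, 312.2, 17.0]
tcp_rot: [-180.0, 0.0, -90.4]
wrist_force: [-0.9, -0.3, 3.2]
finger_gap: 49.8
[-0.88842596 -0.3370911   3.2232104 ]
```

View pics/crop9.png

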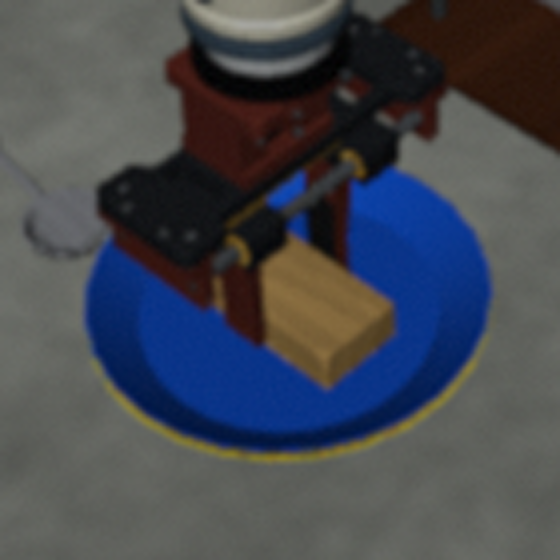

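The force went from -1.6 to +3.2 N, so the block is resting on the well. I'll release it and rise straight up.

```bash
python3 -m creep '0 0 0 0 0 0; 0 0 0 0 0 0; 0 0 0 0 0 0; 0 0 0 0 0 0; 0 0 0 0 0 0' 7.4
python3 -m creep '0 0 0.5 0 0 0; 0 0 1 0 0 0; 0 0 2 0 0 0; 0 0 3 0 0 0; 0 0 4 0 0 0; 0 0 4 0 0 0; 0 0 4 0 0 0; 0 0 3 0 0 0; 0 -3 0 0 0 0; 0 -4 0 0 0 0; 0 -5 0 0 0 0; 0 -5 0 0 0 0; 0 -5 0 0 0 0; 0 -4 0 0 0 0; 0 -3 0 0 0 0; 0 0 0 0 0 0; 0 0 0 0 0 0'
python3 - <<'E'
from h import *
for n,zt in [('top',35),('side',35)]:
    s=ctrl.snapshot(n); save(s,n+'9.png')
    hsv=cv2.cvtColor(s['color'],cv2.COLOR_RGB2HSV)
    b=cv2.inRange(hsv,(105,120,40),(125,255,255)); b[:, :200]=0;b[:,400:]=0; b[:200]=0;b[440:]=0
    cs=max(cv2.findContours(b,0,1)[0],key=cv2.contourArea)
    w=np.array([pix2w(s,p[0],26)[:2] for p in cs],np.float32); print(n,'plate',cv2.fitEllipse(w)[0],cv2.minEnclosingCircle(w))
    for r in ctrl.find_in('base',n)[:4]:print(n,round(r['score'],2),c2w(s,r['location']).round(1))
    k=cv2.inRange(hsv,(10,60,90),(25,200,255)); m=np.zeros_like(b); cv2.drawContours(m,[cv2.convexHull(cs)],-1,255,-1); k&=m
    cc=max(cv2.findContours(k,0,1)[0],key=cv2.contourArea); w=np.array([pix2w(s,p[0],zt)[:2] for p in cc],np.float32); print('block',cv2.minAreaRect(w))
a=cv2.imread('pics/side9.png')[240:400,220:380]; b=cv2.imread('pics/top9.png')[200:360,170:330]
cv2.imwrite('pics/crop10.png',cv2.resize(np.hstack([a,b]),None,fx=2.5,fy=2.5,interpolation=cv2.INTER_CUBIC))
E
```

```text
t: 16.15
tool_pos: [510.5, 312.1, 16.6]
tcp_rot: [180.0, -0.0, -90.4]
wrist_force: [-0.3, 0.3, -0.6]
finger_gap: 74.0
t: 17.85
tool_pos: [510.5, 21.8, 232.4]
tcp_rot: [-179.9, 0.0, -90.5]
wrist_force: [-0.9, 1.3, 0.2]
finger_gap: 73.8
top plate (510.094482421875, 310.7994384765625) ((509.85137939453125, 311.00311279296875), 104.00183868408203)
top 0.93 [363.5  74.   24.1]
top 0.91 [509.3 313.   32.8]
top 0.49 [ 665.  -307.3    5.4]
block ((512.0275268554688, 310.23406982421875), (48.5657958984375, 105.0932388305664), 89.55784606933594)
side plate (509.5342712402344, 314.6621398925781) ((509.61114501953125, 314.6253967285156), 103.67787170410156)
side 0.97 [374.9  74.7  25.8]
side 0.96 [501.3 320.8  32. ]
side 0.81 [371.3 -89.3  22.8]
side 0.3 [549.7 -78.9  35.3]
block ((504.8556823730469, 322.403564453125), (59.343387603759766, 118.91506958007812), 89.85189056396484)
```

View pics/crop10.png

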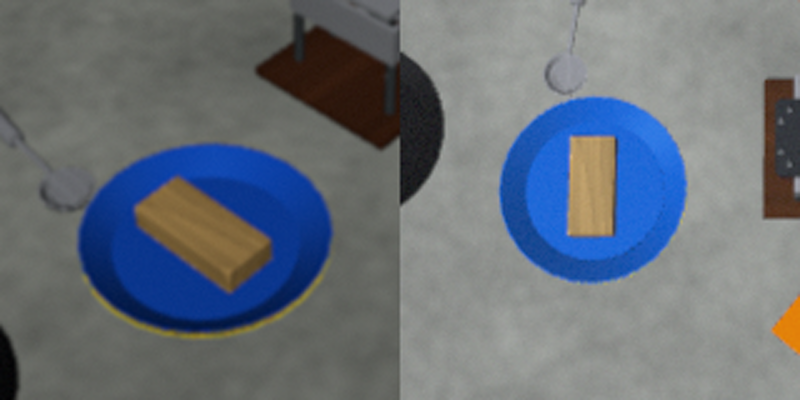

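The block lies flat in the middle of the blue plate, within about 3 mm of its centre. The plate hasn't moved and the arm is clear.

```bash
python3 -c "
from h import *
print(ctrl.finish_job())"
```

```text
the job is handed in; nothing more can be done
None
```

I pressed the lever to its stop, where the force rose sharply to about 23 N. I gripped the wooden base above the rim, lifted it out, set it on the blue plate and released it with about 3 to 5 N of contact. I then drew the arm clear and handed the job in at about 18 s; the hand-in reports no verdict.

**Final pictures:** In the top view the base is flat and about 2 mm from the plate's centre. The plate is within 1 mm of where it began in both cameras. I did not measure the saucer, basin, spoon and paddle again at the end.

**Disagreements:** The side camera reads y about 4 mm higher than the top camera, and I worked between the two. Its colour outline also took in the block's side faces, so its block centre came out about 9 mm off. I did not rely on that one.

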